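# Hold the spring clip open astride the puzzle picture

### The arm

A 6-joint arm with a two-finger parallel gripper is mounted at the origin on the work surface. World frame = base frame: x ahead of the robot, y to its left, z up, the work surface at z = 0. Lengths are in m, angles in rad, forces in N, time in s.
With the tool pointing down it reaches from about 0.325 to 0.775 m from the base axis. Payload 9.3 kg.
Tool frame: the origin (TCP) lies midway between the tips of the shut fingers; the grasp point (between the pads) lies 19 mm behind it; z points along the fingers, y is the line along which they close (so a half turn about z gives the same grasp; the last joint's range is limited). The gripper opens to 85 mm and grips with 20 to 120 N. Pads are 22 mm wide; open, the fingers measure 114 mm over their backs; the gripper's body (76 mm by 85 mm) begins 54 mm behind the grasp point. The pads swing forward as they close: fully open they stand 13 mm farther back than shut.
Start: joints at [1.17, 0.259, 0.021, 1.334, 0, 1.418], TCP at [0.135, 0.533, 0.231] pointing down, gripper open.
Joint ranges: [-3.04, 3.04], [-0.91, 1.82], [-1.04, 1.36], [-1.92, 1.95], [-1.52, 1.45], [-3.14, 3.14]. Speed limits (rad/s): [2.22, 2.22, 2.79, 3.14, 3.14, 3.14].

### API

Orientations are given as a 3x3 rotation matrix whose columns are the frame's x, y, z axes.
In Python, from station import bot, planner, imaging gives the robot as it stands. Calls block until the motion is done:
- bot.move_ptp(position, orientation): joint-space move of the TCP to a pose.
- bot.move_straight(position, rot=None, vel=0.15): straight line of the TCP; rot=None keeps the orientation; vel is the mean speed in m/s.
- bot.move_j(angles): joint-space move.
- bot.command_gripper(opening): finger opening in m; the grip force is fixed at half the most; returns when the fingers have stopped.
- bot.dwell(seconds).
- planner.inverse_kinematics(position, orientation): joint angles nearest the present ones, or None.
- imaging.camera(name): name is "scene" or "top"; returns (picture, depth): 480x640x3 uint8, blue, green, red; 480x640 float32, m along the optical axis (not along the pixel's ray), 0 where there is no reading.
- imaging.calibration(name): a dict with "intrinsics" (3x3 intrinsics, pixels), "D" ([k1, k2, p1, p2, k3] as OpenCV has them; the pictures are not rectified), "R" (3x3) and "t" (3): a world point X has camera coordinates R X + t. Camera axes: x right, y down, z forward; pixel columns grow to the right and rows downward; lengths in m; the calibration is good to about 2 mm. A picture is of the moment at which its call begins. calibration takes no time and is no camera call.
A pose or a line that the arm cannot do raises bot.IKError and nothing moves.
- bot.hand_in(): hands the job in, once; it reports no verdict.
Readings, each from a call of its own:
- bot.read_time_s(): time.
- bot.read_q(): joint angles.
- bot.read_joint_vel(): joint speeds.
- bot.read_effort(): joint torques, N m.
- bot.read_tcp_pos(): TCP position.
- bot.read_tcp_rot(): TCP orientation.
- bot.read_ft_force(): force on the tool from outside, world axes, zero at the start.
- bot.read_torque(): the same for the moment, N m.
- bot.read_width(): finger opening in m.
Only numpy, scipy, OpenCV 4.12 (cv2) and the standard library are available. Lean on these libraries where they do the work, as an engineer would, in place of code of your own. Each camera call takes 0.05 s, during which the arm holds its last target. There are 200 camera calls.

### The job

Squeeze the yellow spring clip open by its handles, lift it off the desk and lower it astride the middle of the top edge of the picture card, one jaw each side, until you feel the card's edge stop in the clip's throat, pressing it home gently. Finish still holding it there, upright, square to the card and with its jaws gaping wide, so that I can slip a second sheet in: do not let go or let it close. Leave the card standing where it is, and do not disturb the bowl, the tumbler or the dish.

Things in the scene. Friction and masses are not known exactly. Their poses are not given: they have to be found in the camera images.
- clip: Yellow bulldog-type spring clip, about 120 g, 95 mm tall, standing on the desk on its closed jaws, handles up. Origin: centre of its underside, between the lips. z up, y along the lips (60 mm long, 10 high, each 9 thick), x across: the way jaws open and handles are squeezed. Its halves are alike. Two levers turn as mirror images about the y line 50 mm above the origin.
- clip_grip (a point): On the clip's axis between its two handles, 83 mm above the clip's origin. Handles: plates 34 mm wide (y), 50 to 95 mm above the origin. Unsqueezed they lean outward: 31 mm over the outsides at the foot, 59 mm at the tips. Squeezed to their stop they are upright, parallel, 30 mm over the outsides; this takes 5 N a side at the tips to start, 8 N at the stop, 13 N at mid-height.
- clip_throat (a point): The stop inside the clip: centre of the underside of the steel bar (14 mm across, 50 mm long along y) between the levers, on the clip's axis, 43 mm above the clip's origin; the card's edge seats against it. Its axes are the clip's.
- clip_a (a joint): How far each lever of the clip is turned: 0 jaws shut, 0.30 rad handles fully squeezed to their stop (lips about 29 mm apart); the spring closes it.
- card: Stiff picture card (balloons on blue and green, both faces) standing upright in a light-wood foot, loose on the desk, 0.8 kg together. Origin: centre of the foot's underside. Foot 70 mm (x) by 170 mm (y), 22 mm high; card 5 mm thick (x), 160 mm wide (y), its top edge 160 mm above the desk. x is square to the faces, y runs along the top edge, z up.
- card_top (a point): Middle of the card's top edge, 160 mm above the card's origin; axes as the card's.
- bowl: Glass bowl of jigsaw pieces, 104 mm across, 50 mm high; a bystander. Origin: centre of its underside.
- tumbler: Glass tumbler with jigsaw pieces, 66 mm across, 80 mm high; a bystander. Origin: centre of its underside.
- dish: White square dish of jigsaw pieces, 85 mm by 85 mm, 30 mm high; a bystander. Origin: centre of its underside.
There are look-alikes about, which are no part of the job. Of the things that look like the card, the larger one is meant.

How it is judged:
On the way:
1. the clip is held in the fingers, clear of the desk (height (world z) of clip above 0.03 m and contact force between the fingers and clip above 1 N), for 0.2 s.
At the end, for the whole second after the job is handed in: Fingers grip the clip (over 2 N), still, open 0.20 rad or more; card edge bears on its throat (over 0.3 N; within 4 mm in height, 8 mm across, 25 mm along from the middle); clip upright and square to the card within 0.15 rad; card upright within 0.1 rad, moved under 30 mm (value of joint clip_a above 0.2 rad and x of clip_throat in the frame of card_top between -0.008 and 0.008 m and y of clip_throat in the frame of card_top between -0.025 and 0.025 m and z of clip_throat in the frame of card_top between -0.004 and 0.004 m and angle between the y axis of clip and the y axis of card, either way round below 0.15 rad and angle between clip's own z axis and vertical below 0.15 rad and contact force between clip and card above 0.3 N and contact force between the fingers and clip above 2 N and linear speed of clip below 0.02 m/s and angle between card's own z axis and vertical below 0.1 rad and distance of card from where it was at the start of the episode below 0.03 m); the arm keeps its last pose, push and grip.
It fails at once if the card is pressed by the clip with more than 30 N (contact force between clip and card above 30 N).
It fails at once if the card is shoved more than 30 mm or tipped (distance of card from where it was at the start of the episode above 0.03 m or angle between card's own z axis and vertical above 0.25 rad).
It fails at once if the bowl, tumbler or dish is disturbed (moved over 20 mm) (distance of any of bowl, tumbler, dish from where it was at the start of the episode above 0.02 m).
It also fails if it takes over 42 s, if anything falls off the work surface, if the arm or the gripper's body presses on something with over 40 N, if the wrist force passes 120 N, or if a joint passes its speed limit or range.

## Working session

There is one attempt and no reset: what is moved stays moved. The work goes in short steps, each a Python script; the robot and the scene stay as the last script left them, time stands still between calls to the robot, and variables do not carry over. Pictures are saved under pics/ and viewed, on a budget of 10 in all, crops included, one or two more only if the job needs it, and the job is handed in when it is done.

```bash
mkdir -p pics; ls
cat > h.py <<'E'
import numpy as np, cv2
from station import bot, planner, imaging
def snap(n):
    p,d=imaging.camera(n); np.savez(f'{n}.npz',p=p,d=d); return p,d
def world(n,uv,z=None,depth=None):
    c=imaging.calibration(n);K=np.array(c["intrinsics"],float);D=np.array(c["D"],float);R=np.array(c["R"]);t=np.array(c["t"])
    uv=np.array(uv,float).reshape(-1,1,2)
    r=cv2.undistortPoints(uv,K,D).reshape(-1,2); r=np.c_[r,np.ones(len(r))]
    if depth is not None: return (r*np.array(depth).reshape(-1,1)-t)@R
    C=-R.T@t; w=r@R
    return C+w*((z-C[2])/w[:,2])[:,None]
def cloud(n,d,mask):
    v,u=np.nonzero(mask&(d>0)); return world(n,np.c_[u,v],depth=d[v,u]),np.c_[u,v]
E
python3 - <<'E'
from h import *
for n in("scene","top"):
    p,d=snap(n); cv2.imwrite(f'pics/{n}1.png',p)
    c=imaging.calibration(n); print(n,-np.array(c["R"]).T@np.array(c["t"]),np.array(c["R"])[2], (d>0).mean())
E
```

```text
pics
scene [ 1.03217182 -0.36254283  0.71280065] [-0.5527264   0.43360388 -0.71167493] 0.9961458333333333
top [ 5.08973832e-01 -4.13588470e-04  9.82740276e-01] [ 0.07129437  0.01322454 -0.99736765] 0.996171875
```

View pics/scene1.png

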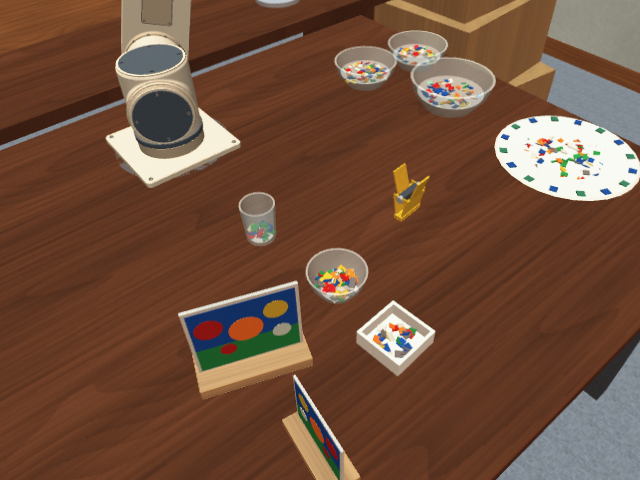

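View pics/top1.png

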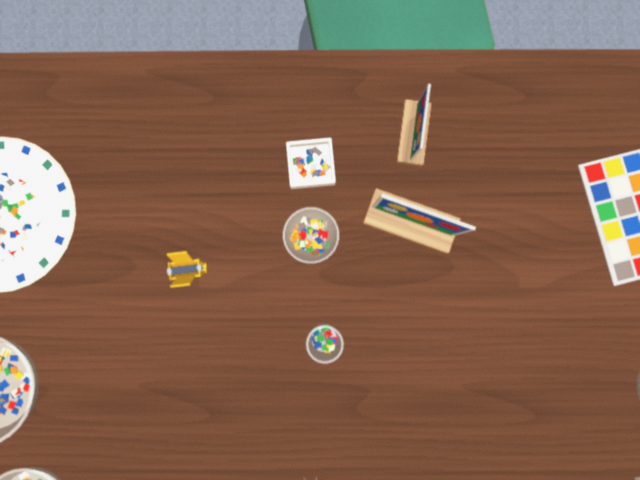

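Two candidate cards: A at top-view (418,220) / scene (250,335), and B at top-view (416,130) / scene (320,440). A looks larger, and I'll confirm that by measuring. The clip is at top (185,269) / scene (408,195), the bowl at top (311,235), the tumbler at (325,344) and the dish at (311,163).

Run:
```python
from h import *
def rect(P): 
    r=cv2.minAreaRect((P[:,:2]*1000).astype(np.float32)); return np.round(cv2.boxPoints(r)).tolist(),np.round(r[1],1)
for n in("top","scene"):
    f=np.load(n+'.npz');p,d=f['p'],f['d']
    W,uv=cloud(n,d,np.ones(d.shape,bool)); 
    hsv=cv2.cvtColor(p,cv2.COLOR_BGR2HSV)[uv[:,1],uv[:,0]]
    boxes={"top":dict(A=(360,480,185,255),B=(392,436,80,170),clip=(160,212,245,292)),"scene":dict(A=(178,314,280,397),B=(280,360,374,480),clip=(388,432,160,222))}[n]
    for k,(a,b,c,e) in boxes.items():
        s=(uv[:,0]>=a)&(uv[:,0]<=b)&(uv[:,1]>=c)&(uv[:,1]<=e)&(W[:,2]>.008)
        Q=W[s];h=hsv[s]; print(n,k,len(Q),'zmax',np.round(np.percentile(Q[:,2],[50,98,100]),4))
        if k!="clip":
            t=Q[Q[:,2]>np.percentile(Q[:,2],98)-.012]; print('  topedge',rect(t),t.mean(0).round(4))
            ft=Q[(Q[:,2]>.016)&(Q[:,2]<.028)]; print('  foot',rect(ft))
        else:
            y=(h[:,0]>15)&(h[:,0]<35)&(h[:,1]>120); Y=Q[y]
            for lo,hi in((.008,.02),(.05,.07),(.07,.085),(.085,.11)):
                T=Y[(Y[:,2]>lo)&(Y[:,2]<hi)]
                if len(T)>5: print('  ',lo,len(T),rect(T))
            g=Q[(h[:,1]<110)&(Q[:,2]>.03)]; print('  grey',len(g),rect(g) if len(g)>4 else'', g.mean(0))
crop=np.load('scene.npz')['p'];a=cv2.resize(crop[270:480,170:370],None,fx=2.8,fy=2.8,interpolation=3);b=cv2.resize(crop[150:235,380:440],None,fx=3.5,fy=3.5,interpolation=3)
a[:b.shape[0],-b.shape[1]:]=b; cv2.imwrite('pics/crop2.png',a)
```

```text
top A 3559 zmax [0.0244 0.1615 0.1641]
  topedge ([[575.0, -255.0], [581.0, -257.0], [636.0, -107.0], [630.0, -105.0]], array([159.9,   6.3])) [ 0.6047 -0.1812  0.1587]
  foot ([[543.0, -249.0], [610.0, -273.0], [668.0, -113.0], [601.0, -89.0]], array([170.5,  70.9]))
top B 1800 zmax [0.0179 0.1166 0.1199]
  topedge ([[721.0, -182.0], [835.0, -199.0], [835.0, -195.0], [721.0, -178.0]], array([  4.6, 115.3])) [ 0.7764 -0.1881  0.114 ]
  foot ([[713.0, -205.0], [834.0, -222.0], [841.0, -172.0], [720.0, -155.0]], array([ 50.4, 121.9]))
top clip 957 zmax [0.0574 0.0968 0.0998]
   0.008 38 ([[504.0, 260.0], [508.0, 210.0], [526.0, 211.0], [521.0, 262.0]], array([17.4, 50.5]))
   0.05 209 ([[491.0, 266.0], [497.0, 210.0], [535.0, 214.0], [529.0, 271.0]], array([38. , 57.1]))
   0.07 114 ([[487.0, 255.0], [491.0, 220.0], [540.0, 225.0], [537.0, 260.0]], array([49.8, 34.8]))
   0.085 152 ([[482.0, 254.0], [486.0, 220.0], [544.0, 226.0], [541.0, 260.0]], array([59.1, 34.4]))
  grey 257 ([[503.0, 271.0], [510.0, 208.0], [524.0, 210.0], [516.0, 273.0]], array([13.6, 63. ])) [0.51331754 0.239699
[... 437 characters left out ...]
26 -0.1886  0.1108]
  foot ([[720.0, -181.0], [725.0, -225.0], [846.0, -210.0], [841.0, -167.0]], array([121.9,  44.2]))
scene clip 1055 zmax [0.0535 0.0927 0.0951]
   0.008 117 ([[506.0, 268.0], [509.0, 210.0], [529.0, 211.0], [526.0, 269.0]], array([20.1, 57.8]))
   0.05 235 ([[490.0, 269.0], [495.0, 210.0], [541.0, 214.0], [536.0, 273.0]], array([45.5, 58.8]))
   0.07 144 ([[487.0, 258.0], [490.0, 220.0], [544.0, 224.0], [541.0, 262.0]], array([54.1, 38. ]))
   0.085 111 ([[484.0, 256.0], [487.0, 220.0], [547.0, 226.0], [543.0, 261.0]], array([59.8, 35.8]))
  grey 170 ([[493.0, 269.0], [511.0, 206.0], [531.0, 211.0], [513.0, 274.0]], array([20.1, 65.7])) [0.51679969 0.23309026 0.05291143]
```

View pics/crop2.png

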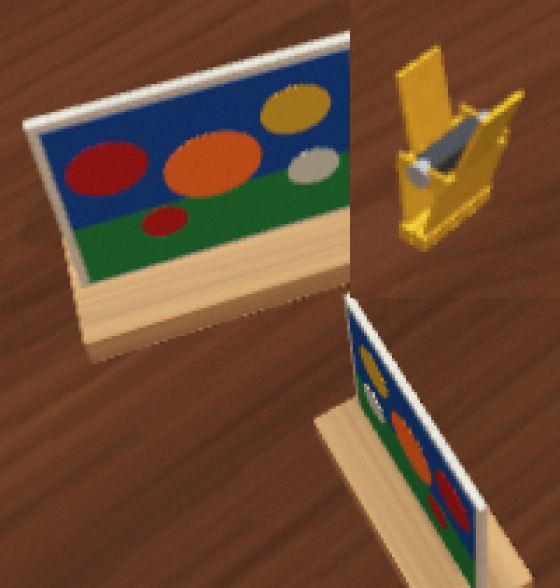

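Card A measures 160 mm wide and 160 mm high on a 170x70 foot, so it is the one meant. B is 115 mm wide and 115 mm high. The crop shows A in full and the clip standing upright with its handles up. The card's top middle is at about (0.606,-0.180) with its y axis at 70°. The clip is at (0.5145,0.240) with its y axis at 96°. Next is the grasp.

```bash
cat >> h.py <<'E'
def down(yaw):  # tool y axis at yaw, z down
    y=np.array([np.cos(yaw),np.sin(yaw),0]);z=np.array([0,0,-1.]);return np.c_[np.cross(y,z),y,z]
CL=np.array([.5145,.240]);CY=np.radians(6);CD=np.array([.6063,-.1803]);DY=np.radians(-20)
E
python3 - <<'E'
from h import *
best=None
for k in(0,np.pi):
    a=planner.inverse_kinematics([*CL,.16],down(CY+k));b=planner.inverse_kinematics([*CD,.29],down(DY+k))
    print(k,None if a is None else np.round(a,2),None if b is None else np.round(b,2))
    if a is not None and b is not None:
        m=max(abs(a[5]),abs(b[5]))
        if best is None or m<best[0]: best=(m,k)
k=best[1];open('k','w').write(str(k))
bot.command_gripper(.085)
bot.move_ptp([*CL,.16],down(CY+k))
bot.move_straight([*CL,.066],vel=.08)
print(bot.read_ft_force(),bot.read_time_s(),bot.read_tcp_pos())
bot.command_gripper(.0)
print(bot.read_width(),bot.read_ft_force(),bot.read_time_s())
p,d=snap("scene");q,e=snap("top")
cv2.imwrite('pics/g3.png',np.hstack([cv2.resize(p[100:260,330:490],(400,400)),cv2.resize(q[200:340,110:250],(400,400))]))
E
```

```text
0 [ 0.29  0.32 -0.08  1.18  0.    1.75] [-0.42  0.4   0.38  1.55  0.    1.5 ]
3.141592653589793 [ 0.29  0.32 -0.08  1.18  0.   -1.39] [-0.42  0.4   0.38  1.55  0.   -1.64]
[ 0.11399868 -0.21941659 -0.18401948] 4.025 [0.51481317 0.24010239 0.06651225]
0.03157514130760337 [-8.11487398 -2.26257323 26.15260959] 4.5833
```

View pics/g3.png

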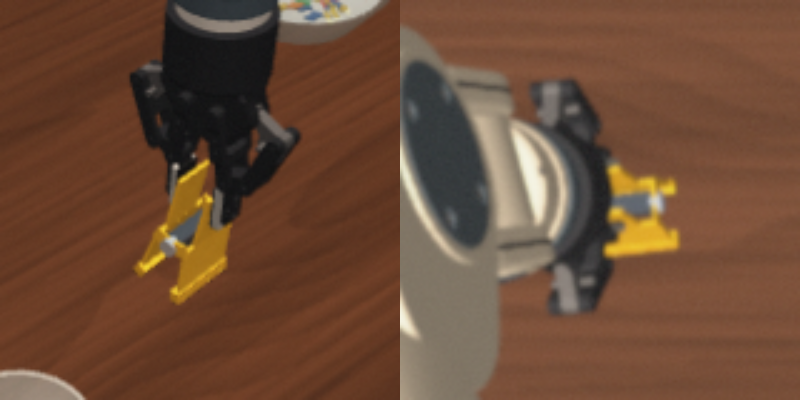

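The picture shows the handles squeezed between the pads and the jaws gaping on the desk, at about (180,265) in the left panel. I'll lift it, carry it above the card and measure it there.

Run:
```python
from h import *
k=float(open('k').read())
bot.move_straight([*bot.read_tcp_pos()[:2],.30],vel=.15)
print('held',bot.read_width(),bot.read_ft_force())
bot.move_ptp([*CD,.30],down(DY+k)); bot.dwell(.5)
print(bot.read_width(),bot.read_ft_force(),bot.read_torque(),bot.read_tcp_pos(),bot.read_time_s())
p,d=snap("scene");q,e=snap("top")
for n,im,dd in(("scene",p,d),("top",q,e)):
    W,uv=cloud(n,dd,np.ones(dd.shape,bool)); h=cv2.cvtColor(im,cv2.COLOR_BGR2HSV)[uv[:,1],uv[:,0]]
    y=(h[:,0]>15)&(h[:,0]<35)&(h[:,1]>140)&(W[:,2]>.2)&(np.linalg.norm(W[:,:2]-CD,axis=1)<.08)
    Y=W[y]; print(n,len(Y),Y.min(0).round(4),Y.max(0).round(4))
    c,s=np.cos(DY),np.sin(DY); L=(Y[:,:2]-CD)@np.array([[c,-s],[s,c]])
    for lo in np.arange(.21,.34,.012):
        T=L[(Y[:,2]>lo)&(Y[:,2]<=lo+.012)]
        if len(T)>5: print(lo.round(3),len(T),T.min(0).round(4),T.max(0).round(4))
cv2.imwrite('pics/c4.png',np.hstack([cv2.resize(p[180:400,150:370],(400,400)),cv2.resize(q[130:290,340:500],(400,400))]))
```

```text
held 0.027801837068332873 [ 0.79413715  0.59372593 -1.10896657]
0.027133552403695707 [ 0.13723884 -0.09717112 -1.02397268] [-0.05108052  0.00264575 -0.02680519] [ 0.60634193 -0.18012284  0.30002599] 8.475
scene 2447 [ 0.5756 -0.2137  0.2285] [ 0.6554 -0.1472  0.3589]
0.222 155 [-0.0174 -0.0278] [0.0232 0.0322]
0.234 456 [-0.0226 -0.0279] [0.0232 0.0316]
0.246 379 [ 0.0144 -0.026 ] [0.0192 0.0301]
0.258 397 [ 0.0124 -0.0259] [0.0179 0.0299]
0.27 470 [-0.0168 -0.0263] [0.0172 0.031 ]
0.282 267 [-0.0155 -0.0259] [0.0163 0.0299]
0.294 96 [-0.0128 -0.015 ] [0.0216 0.0187]
0.306 119 [-0.0135 -0.0151] [0.0165 0.0191]
0.318 85 [-0.0145 -0.0151] [0.0209 0.0191]
top 661 [ 0.5694 -0.1892  0.2318] [ 0.6348 -0.1429  0.4361]
0.234 144 [-0.0271 -0.0095] [0.0201 0.0304]
0.246 85 [-0.023  -0.0056] [0.016  0.0285]
0.258 97 [-0.0206 -0.0051] [0.0149 0.0284]
0.27 102 [-0.0186 -0.0022] [0.0141 0.0287]
0.282 98 [-0.0174  0.0012] [0.0143 0.0287]
0.294 37 [-0.0159  0.0039] [0.0132 0.0174]
0.306 35 [-0.0274  0.0063] [0.0139 0.0178]
0.318 35 [-0.0152  0.0094] [0.0147 0.0175]
0.33 6 [-0.0148  0.0107] [0.0112 0.0176]
```

View pics/c4.png

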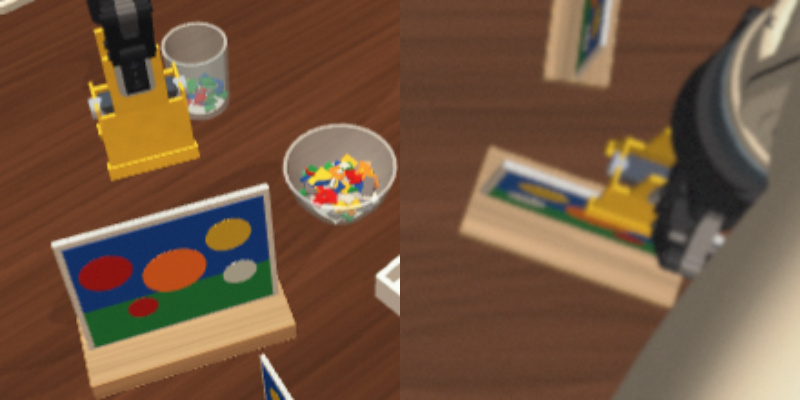

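The left panel shows the clip upright above the card and square to it, jaws open, with its lips at about (150,165). The right panel agrees. Both clouds centre it within 3 mm of the card's middle plane. I'll lower it with force checks.

Run:
```python
from h import *
f0=np.array(bot.read_ft_force()); x,y=CD
def F(): return np.array(bot.read_ft_force())-f0
ok=True
for z in(.235,.22,.205,.194):
    bot.move_straight([x,y,z],vel=.08 if z<.235 else .12); f=F(); print(z,f.round(2))
    if np.linalg.norm(f)>4: ok=False;break
while ok and z>.176:
    z-=.0005; bot.move_straight([x,y,z],vel=.01); bot.dwell(.1); f=F()
    if abs(f).max()>.6: print(round(z,4),f.round(2))
    if f[2]>5 or np.linalg.norm(f[:2])>4: break
bot.dwell(.5);print(F(),bot.read_tcp_pos(),bot.read_width(),bot.read_time_s())
p,d=snap("scene");q,e=snap("top")
cv2.imwrite('pics/s5.png',np.hstack([cv2.resize(p[230:400,170:340],(400,400)),cv2.resize(q[150:270,360:480],(400,400))]))
```

```text
0.235 [-0.98  0.51 -0.67]
0.22 [ 0.31  0.46 -1.26]
0.205 [-0.35  0.96 -0.8 ]
0.194 [-0.51  0.63 -0.39]
0.1935 [-0.06  0.41 -0.72]
0.193 [ 0.23 -0.47 -1.75]
0.1925 [-1.12  1.01 -0.9 ]
0.192 [-0.69  1.4  -0.38]
0.1915 [-0.96  0.9  -0.97]
0.191 [ 0.1   0.93 -1.88]
0.1905 [-0.73  0.57 -1.1 ]
0.19 [-0.96  0.46 -0.7 ]
0.1895 [-1.76  1.49  4.91]
0.189 [-3.13  2.21  8.99]
[-1.99937859  1.57622426  9.83890122] [ 0.60636985 -0.18032785  0.18987978] 0.027560575115314102 14.2167
```

View pics/s5.png

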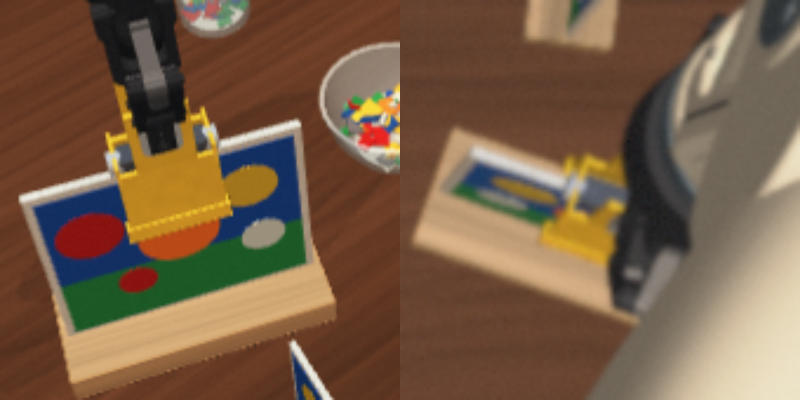

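Contact came at TCP z 0.190. In the air the lips measured about 71 mm below the TCP, so the throat was about 30.5 mm below it, which predicts contact at 0.1905. The picture shows the front jaw before the card, with its lips at about (180,225), and the other jaw behind it. One last numerical check of the clip and card poses from depth.

Run:
```python
from h import *
c,s=np.cos(DY),np.sin(DY);M=np.array([[c,-s],[s,c]])
for n in("scene","top"):
    f=np.load(n+'.npz');im,dd=f['p'],f['d']
    W,uv=cloud(n,dd,np.ones(dd.shape,bool)); h=cv2.cvtColor(im,cv2.COLOR_BGR2HSV)[uv[:,1],uv[:,0]]
    L=np.c_[(W[:,:2]-CD)@M,W[:,2]]
    near=(abs(L[:,0])<.06)&(abs(L[:,1])<.1)
    y=near&(h[:,0]>18)&(h[:,0]<30)&(h[:,1]>170)&(L[:,2]>.1)&(abs(L[:,0])>.008)&(abs(L[:,1])<.04)&(L[:,2]<.235)
    Y=L[y];print(n,'clip',len(Y),np.percentile(Y,[1,99],axis=0).round(4).tolist())
    fr=Y[(Y[:,0]>.008)&(Y[:,2]<.127)]
    if len(fr)>20: print(' front lip yaw',np.polyfit(fr[:,1],fr[:,0],1).round(3))
    g=Y[(Y[:,2]>.175)&(Y[:,0]>.008)]
    if len(g)>20: print(' front handle dx/dz',np.polyfit(g[:,2],g[:,0],1)[0].round(3))
    t=near&(h[:,1]<60)&(L[:,2]>.152)&(L[:,2]<.168)&(abs(L[:,0])<.008)&(abs(L[:,1])>.04)
    T=L[t];print(' card edge',len(T),T.min(0).round(4),T.max(0).round(4),np.polyfit(T[:,1],T[:,0],1).round(4) if len(T)>9 else'')
print(bot.read_ft_force(),bot.read_width(),bot.read_joint_vel())
```

```text
scene clip 1607 [[-0.0135, -0.0255, 0.1212], [0.0214, 0.0297, 0.2135]]
 front lip yaw [0.   0.02]
 front handle dx/dz 0.057
 card edge 265 [-0.0032 -0.0791  0.152 ] [0.0046 0.081  0.1609] [0.002  0.0011]
top clip 332 [[-0.0254, -0.0032, 0.1269], [0.0164, 0.0299, 0.2194]]
 front handle dx/dz 0.048
 card edge 99 [-0.0038  0.0403  0.1528] [0.0021 0.0791 0.1639] [ 0.0046 -0.0014]
[-1.92283943  0.72215987  8.2235892 ] 0.027805630845189756 [-9.48889672e-05  8.37118806e-04 -1.01392951e-04 -4.75682087e-04
 -4.28430365e-04  1.70241673e-03]
```

Run:
```python
from h import *
print(bot.read_time_s(),bot.read_ft_force()); bot.hand_in(); print(bot.read_time_s(),bot.read_ft_force(),bot.read_width())
```

```text
14.3167 [-1.92283943  0.72215987  8.2235892 ]
the job is handed in; nothing more can be done
the job is handed in; nothing more can be done
```

The clip is seated astride the middle of the larger card's top edge, with the gripper still holding it and its jaws gaping. I handed the job in at 14.3 s; no verdict is reported, so what follows is from my own checks.

- **Pressing:** The card's edge met the throat at TCP z ≈ 0.190, and I stopped with about 9 N of steady downward push, well under the 30 N limit. A sideways force of about 2 N remains.
- **Clip pose:** The clip is square to the card within about 0.01 rad. It is centred within 2–3 mm across and along the card, and the throat is within about 2 mm of the card's edge.
- **Opening:** The finger opening reads 27.8 mm, which fits the handles at or near their stop. I did not measure the lever angle directly.
- **Card:** Its top edge is where it was, within about 2 mm of the first measurement.
- **Bowl, tumbler and dish:** The arm did not go near them. I did not measure their positions again.

**What disagreed:**
- The clip sits about 9 mm lower in the fingers than I aimed for, so the pads hold the upper part of the handles. While I squeezed it on the desk, the wrist force rose briefly to 26 N.
- Contact came 7 mm higher than my first plan for the same reason; it matched the offset I measured in the air.
- The front handle's slope reads 0.05 rad, which could be a slight tilt, a handle just short of its stop, or noise. It is inside the 0.15 rad limit.

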